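# Shut the station laptop and push its tray back under the radio shelf

### The arm

A 7-joint arm with a two-finger parallel gripper is mounted at the origin on the work surface. World frame = base frame: x ahead of the robot, y to its left, z up, the work surface at z = 0. Lengths are in m, angles in rad, forces in N, time in s.
With the tool pointing down it reaches from about 0.425 to 0.825 m from the base axis. Payload 3.6 kg.
Tool frame: the origin (TCP) lies midway between the tips of the shut fingers; the grasp point (between the pads) lies 19 mm behind it (robot.grip_depth is the distance from the TCP to the grasp point, in m); z points along the fingers, y is the direction in which the jaws open and shut (so a half turn about z gives the same grasp; the last joint's range is limited). The gripper opens to 85 mm and grips with 20 to 120 N. Pads are 22 mm wide; open, the fingers measure 114 mm over their backs; the gripper's body (76 mm by 85 mm) begins 54 mm behind the grasp point. The pads swing forward as they close: fully open they stand 13 mm farther back than shut.
Start: joints at [-1.262, 0.615, -0.013, 1.423, 0.008, 1.103, -0.04], TCP at [0.214, 0.614, 0.205] pointing down, gripper open.
Joint ranges: [-3.12, 3.12], [-0.3, 2.06], [-1.34, 1.32], [0.26, 2.42], [-1.36, 4.5], [0.01, 1.98], [-2.84, 2.84]. Speed limits (rad/s): [2.79, 2.79, 3.14, 3.14, 3.14, 3.14, 3.14].

### API

Orientations are given as a rotation vector (axis times angle).
In Python, from rig import monitor, get_image, robot gives the robot as it stands.
- The arm moves only by the shell command python3 -m jog 'ROWS' [FORCE]. ROWS is JSON, a list of rows, each an object with "offset": the shift along the tool's x, y, z scaled (see below), a list of three; "delta_rot": the turn, a rotation vector about the tool's x, y, z scaled (see below), a list of three; "jaw": the opening, from 0 (shut) to 1 (fully open). A call has 1 to 10 rows; each row is the pose to reach, as a shift and turn from the pose measured when the call began, along the tool's axes at that moment; what a row does not reach only later rows make up. The controller multiplies each number of a shift by 100 cm and each number of a turn by 2 rad. A row lasts 1/8 s, in which the tool goes at most 62.5 mm and 10.7 degrees, less where a joint would pass 70% of its speed; a pose out of reach is approached as far as the arm can. A call with a number of a shift or a turn outside -1 to 1 is refused whole. A call with a gripper value outside its range is refused whole. The fingers move at their own pace and stop on an object; FORCE is the grip in N (left out, the last holds). Time passes only in rows, so rows that repeat a pose let the fingers close. It gives the time, the measured TCP pose, the force and the opening at its end, in the units of the state.
- monitor.read_state(): the state, without advancing time (a new reading comes with each control period).
- get_image(name): name is "scene" or "top" or "wrist"; returns a dict with "pixels" (384x512x3 uint8, blue, green, red), "mtx" (3x3 intrinsics, pixels), "extrinsics" (4x4, takes a point from world to camera coordinates). Camera axes: x right, y up, looking along -z (the intrinsics and any distortion apply to the point x, -y, -z); pixel columns grow to the right and rows downward; lengths in m; the calibration is good to about 2 mm. The wrist camera is an equidistant fisheye: a pixel r from the principal point sees the ray r / f radians off the axis. A picture is of the moment at which its call begins. There is no depth.
- robot.job_done(): hands the job in, once; it reports no verdict.
The state is a dict: "time": time; "joints": joint angles; "qd": joint speeds; "joint_efforts": joint torques, N m; "position": TCP position; "orientation": TCP orientation; "wrist_force": force on the tool from outside, world axes, zero at the start; "torque": the same for the moment, N m; "gripper_width": opening from 0.0 (shut) to 1.0 (fully open).
Only numpy, scipy, OpenCV 4.12 (cv2) and the standard library are available. Lean on these libraries where they do the work, as an engineer would, in place of code of your own. Each camera call takes 0.05 s, during which the arm holds its last target.

### The job

Put the radio desk's small laptop away: with the fingertips, push its screen lid shut from behind, and only then push the pull-out tray it stands on fully home under the white radio shelf. Do not slam the lid or the tray, do not touch the screen or the keyboard, and leave the mug, canister, bottle and mouse where they stand. Nothing is to be gripped or lifted.

Things in the scene. Friction and masses are not known exactly. Their poses are not given: they have to be found in the camera images.
- rack: White radio shelf, fixed. Origin: middle of its front edge, at table height; x into the shelf (away from the robot at yaw 0), y left, z up. Side walls at y = +/-160 mm, 12 thick, from x = 0, 50 mm high; from x = 70 to 350 mm a top board, 360 mm wide, top 100 mm above the table. On it, from x = 190 mm on, two black radios (to 155 mm above the table) and a desk microphone (to 206 mm).
- tray (a joint): How far the tray is pushed into the shelf, m, along the shelf's +x: 0 = fully pulled out towards the robot, 0.19 = fully home against its stop; starts at 0.005 to 0.025. It slides between the side walls with about 2.5 N of friction and stays where it is left; pushing the lid may shift it a little. The tray is 290 mm wide; the laptop is screwed to it.
- tray_front (a point): Middle of the outer face of the tray's white front panel, 22 mm above the table; moves with the tray. The face is upright, 290 mm wide, looks along the shelf's -x and spans 4 to 40 mm above the table. With the tray home it is flush with the front ends of the shelf's side walls. There is no room for a finger behind the panel.
- lid (a joint): Opening angle of the laptop's lid, rad: 0 = shut flat, 1.57 = upright, starts between 1.25 and 1.65. It swings about a level axis along the shelf's y at the laptop's far edge. The stiff hinge holds it at any angle and takes about 0.35 N m to move (plus up to 0.25 N m of weight).
- lid_hinge (a point): Middle of the lid's hinge axis, 41 mm above the table, 183 mm behind the tray's front face; moves with the tray. The axis is along the shelf's y.
- lid_edge (a point): Middle of the lid's free edge on its outer (back) face, the face to push; moves with the lid. The lid is 260 mm wide and reaches 168 mm from the hinge axis; its flat outer face is parallel to the line from the axis, 11 mm outside it. Upright, the free edge is 209 mm above the table; shut, the outer face is level, 52 mm above the table.
- screen_mid (a point): The dark glass panel, 254 x 160 mm, 3 mm thick, on the inner side of the lid (facing the robot while open); not to be touched. The point is the middle of its face.
- keys_mid (a point): The keyboard deck on the laptop's base, 245 x 140 mm, its top 40 mm above the table, from 25 to 165 mm behind the tray's front face; not to be touched. The point is the middle of its top.
- mug_mid (a point): Bystander: white mug, 80 mm wide plus its handle, 95 mm high; the point is on its axis, half-way up. Four bystanders stand beside the shelf and tray, two on each side, about 225 mm from the shelf's middle line.
- canister_mid (a point): Bystander: red plastic coffee canister, 90 mm in diameter, 150 mm high; the point is at its centre.
- sanitizer_mid (a point): Bystander: small clear bottle, 44 mm in diameter, 110 mm high; the point is at its centre.
- mouse_mid (a point): Bystander: black computer mouse, 95 x 56 x 32 mm; the point is at its centre.

How it is judged:
By the outcome, as a careful person would: the job done as asked, in the order asked, and still so for the second after the job is handed in, with the robot touching nothing.
It also fails if it takes over 58 s, if anything falls off the work surface, if the arm or the gripper's body presses on something with over 40 N, if the wrist force passes 120 N, or if a joint passes its speed limit or range.

## Working session

There is one attempt and no reset: what is moved stays moved. The work goes in short steps, Python scripts to look and compute and a shell command to move; the robot and the scene stay as the last step left them, time stands still between calls to the robot, and variables do not carry over. Pictures are saved under pics/ and viewed, and the job is handed in when it is done.

```bash
ls; mkdir -p pics; python3 - <<'E'
from rig import monitor,get_image,robot
import cv2
s=monitor.read_state(); print(s)
for n in("scene","top","wrist"):
    i=get_image(n); cv2.imwrite(f"pics/a_{n}.png",i["pixels"]); print(n,i["mtx"],i["extrinsics"])
E
```

```text
pics
{'time': 0.0, 'joints': array([-1.26149062,  0.61595199, -0.01264644,  1.42494164,  0.00809348,
        1.10338956, -0.04039112]), 'qd': array([ 0.0007556 ,  0.00020514,  0.00128363, -0.00053467,  0.00030428,
        0.00021512, -0.00089354]), 'joint_efforts': array([-3.06395505e-04, -4.69219851e+01,  2.59019416e-01, -1.71035153e+01,
        9.94991191e-03,  9.55490163e-03, -1.73221203e-06]), 'position': array([0.21388903, 0.61289923, 0.20410272]), 'orientation': array([-0.52478522, -3.09701735,  0.0040935 ]), 'wrist_force': array([ 0.17648126, -0.82720248,  0.3309491 ]), 'torque': array([-0.00094495, -0.0088941 ,  0.04321621]), 'gripper_width': 0.9981235274206185}
scene [[413.26321996   0.         263.06058172]
 [  0.         413.26321996 194.59564032]
 [  0.           0.           1.        ]] [[-0.67622568  0.73660617  0.01140939  0.32467809]
 [-0.45812901 -0.43260314  0.77651293  0.18698953]
 [ 0.57691996  0.51987102  0.62999801 -1.40273641]
 [ 0.          0.          0.          1.        ]]
top [[465.54480886   0.         252.01464405]
 [  0.         465.54480886 198.16936969]
 [  0.           0.           1.        ]] [[-0.01390928 -0.99988449 -0.00612734  0.04607475]
 [ 0.9825159  -0.01480497  0.18558909 -0.51716594]
 [-0.18565837 -0.0034388   0.98260834 -1.17870132]
 [ 0.          0.          0.          1.        ]]
wrist [[297.31863964   0.         253.79692243]
 [  0.         297.31863964 195.0916621 ]
 [  0.           0.           1.        ]] [[ 0.32951661  0.94414624 -0.00258599 -0.64866102]
 [-0.90709689  0.31582386 -0.27826341  0.03740609]
 [-0.26190463  0.09403816  0.96050132 -0.37993661]
 [ 0.          0.          0.          1.        ]]
```

View pics/a_scene.png

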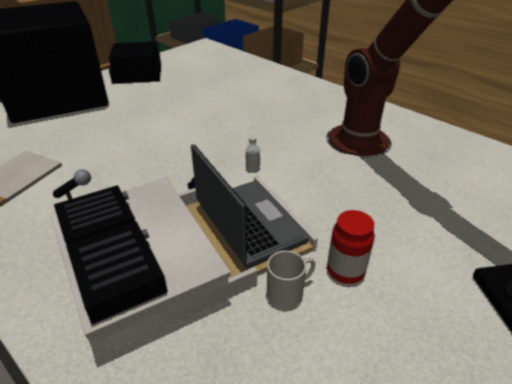

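View pics/a_top.png

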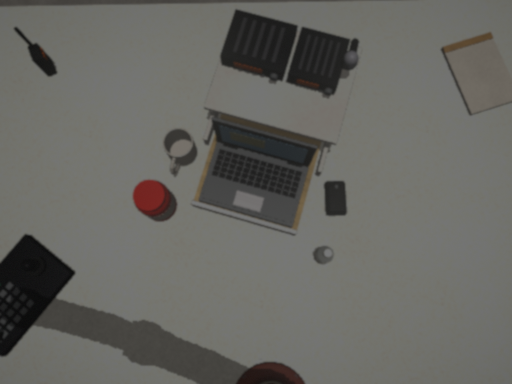

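View pics/a_wrist.png

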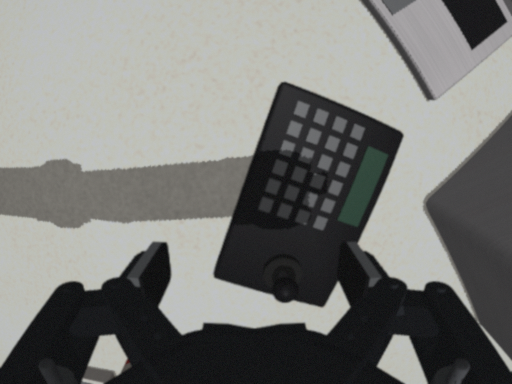

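The scene view shows the open laptop (lid top edge from about (195,150) to (243,210)) in front of the shelf. In the top view the tray's front panel runs from about (194,208) to (297,229), the shelf's front board edge is at about (207,105)-(337,140), and the mug, canister, mouse and bottle stand at (180,148), (152,198), (336,198) and (325,254). I'll zoom in for measuring.

```bash
python3 - <<'E'
import cv2
a=cv2.imread("pics/a_top.png")[85:245,180:350]; cv2.imwrite("pics/b_top.png",cv2.convertScaleAbs(cv2.resize(a,(637,600),interpolation=cv2.INTER_CUBIC),alpha=1.5))
a=cv2.imread("pics/a_scene.png")[140:300,170:330]; cv2.imwrite("pics/b_scene.png",cv2.convertScaleAbs(cv2.resize(a,(600,600),interpolation=cv2.INTER_CUBIC),alpha=1.3))
E
```

```text
(no output)
```

View pics/b_top.png

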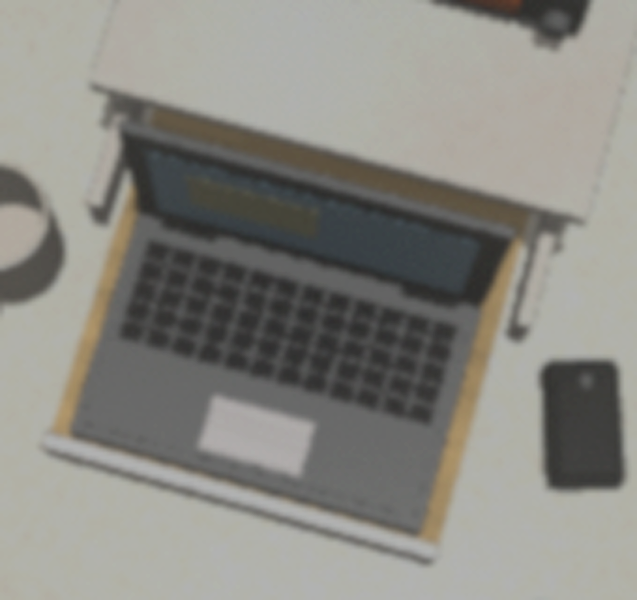

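View pics/b_scene.png

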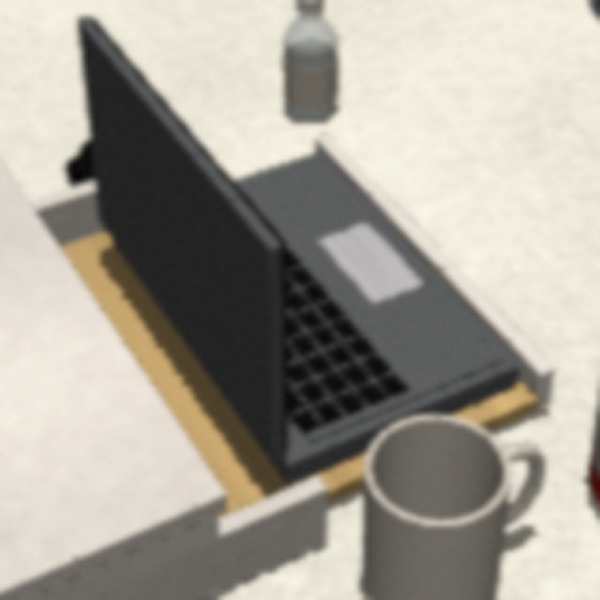

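```bash
cat > h.py <<'E'
import numpy as np, cv2
from scipy.optimize import least_squares
CAL={}
def setcal(n,i): CAL[n]=(np.array(i["mtx"]),np.array(i["extrinsics"]))
def ray(n,u,v):
    K,E=CAL[n]; d=np.linalg.inv(K)@[u,v,1]; d=np.array([d[0],-d[1],-d[2]])
    R,t=E[:3,:3],E[:3,3]; return -R.T@t, R.T@d
def onz(n,u,v,z):
    o,d=ray(n,u,v); return o+d*(z-o[2])/d[2]
def two(n1,p1,n2,p2):
    o1,d1=ray(n1,*p1);o2,d2=ray(n2,*p2)
    s=np.linalg.lstsq(np.c_[d1,-d2],o2-o1,rcond=None)[0]
    a,b=o1+s[0]*d1,o2+s[1]*d2; return (a+b)/2,np.linalg.norm(a-b)
def proj(n,P):
    K,E=CAL[n]; c=E[:3,:3]@P+E[:3,3]; p=K@[c[0],-c[1],-c[2]]; return p[:2]/p[2]
np.set_printoptions(precision=4,suppress=True)
E
python3 - <<'E'
from h import *
from rig import get_image
for n in("top","scene"): setcal(n,get_image(n))
T=lambda x,y:(180+(x+.5)/3.747-.5,85+(y+.5)/3.75-.5)
S=lambda x,y:(170+(x+.5)/3.75-.5,140+(y+.5)/3.75-.5)
fl,fr=onz("top",*T(42,450),.04),onz("top",*T(435,558),.04)
wl,wr=onz("top",*T(97,208),.05),onz("top",*T(525,328),.05)
bl,br=onz("top",*T(92,87),.1),onz("top",*T(583,222),.1)
for a,b in((fl,fr),(wl,wr),(bl,br)):
    d=a-b; print(a,b,(a+b)/2,np.linalg.norm(d),"yaw",np.degrees(np.arctan2(-d[0],d[1])))
sfl,sfr=onz("scene",*S(548,375),.04),onz("scene",*S(320,138),.04); print("scene front",sfl,sfr)
print("lid L",two("top",T(125,125),"scene",S(275,247)))
print("lid R",two("top",T(522,233),"scene",S(84,18)))
for n,u,v,z in(("mug",180,148,.095),("can",151,195,.15),("mouse",336,198,.03),("bot",327,253,.1)): print(n,onz("top",u,v,z))
E
```

```text
[0.5044 0.2009 0.04  ] [ 0.4238 -0.0744  0.04  ] [0.4641 0.0633 0.04  ] 0.2869227344059826 yaw -16.3153421226524
[0.6788 0.1618 0.05  ] [ 0.5853 -0.1425  0.05  ] [0.6321 0.0097 0.05  ] 0.3183102845821774 yaw -17.084665401308598
[0.7509 0.1604 0.1   ] [ 0.6473 -0.178   0.1   ] [ 0.6991 -0.0088  0.1   ] 0.353957790157559 yaw -17.014798834740905
scene front [0.517  0.2019 0.04  ] [ 0.434 -0.074  0.04 ]
lid L (array([0.6826, 0.1283, 0.2059]), np.float64(0.0011125147125002038))
lid R (array([ 0.6069, -0.119 ,  0.2055]), np.float64(0.0034565303126736827))
mug [0.644  0.2231 0.095 ]
can [0.5101 0.2826 0.15  ]
mouse [ 0.5184 -0.1859  0.03  ]
bot [ 0.3677 -0.1446  0.1   ]
```

```bash
cat >> h.py <<'E'
from scipy.spatial.transform import Rotation as Ro
YAW=np.radians(-17.0); SX=np.array([np.cos(YAW),np.sin(YAW),0]); SY=np.array([-np.sin(YAW),np.cos(YAW),0])
O=np.array([.632,.0097,0])
def W(x,y,z): return O+x*SX+y*SY+[0,0,z]
def Sh(p): d=np.array(p)-O; return np.array([d@SX,d@SY,d[2]])
def plan(s,targets):
    """offset/delta_rot for shelf-frame targets (x,y,z), tool down with y along shelf y"""
    R0=Ro.from_rotvec(s["orientation"]); p0=s["position"]
    best=None
    for sg in(1,-1):
        y=sg*SY; z=np.array([0,0,-1.]); M=np.c_[np.cross(y,z),y,z]
        dr=(R0.inv()*Ro.from_matrix(M)).as_rotvec()
        if best is None or np.linalg.norm(dr)<np.linalg.norm(best): best=dr
    print("t",s["time"],"tcp shelf",Sh(p0),"F",Sh(s["wrist_force"]+O),"q",s["joints"],"w",s["gripper_width"])
    print("tool axes in shelf:",[ (R0.as_matrix()[:,i]@np.c_[SX,SY,[0,0,1]]) for i in range(3)])
    print("rot/2",best/2)
    for t in targets: print(t,"->",R0.inv().apply(W(*t)-p0))
E
python3 - <<'E'
from h import *
from rig import monitor
s=monitor.read_state()
plan(s,[(*Sh(s["position"])[:2],.31),(.065,0,.30)])
E
```

```text
t 0.25 tcp shelf [-0.5762  0.4551  0.2048] F [ 0.5235 -0.2593 -0.7882] q [-1.2615  0.6154 -0.0126  1.424   0.0081  1.1034 -0.0404] w 1.0030816558180533
tool axes in shelf: [array([-0.9992,  0.039 ,  0.    ]), array([ 0.039 ,  0.9992, -0.0012]), array([-0.0001, -0.0012, -1.    ])]
rot/2 [-0.0006 -0.     -0.0195]
(np.float64(-0.5761982597606014), np.float64(0.45508070499344283), 0.31) -> [ 0.     -0.0001 -0.1052]
(0.065, 0, 0.3) -> [-0.6585 -0.4298 -0.0947]
```

```bash
python3 -m jog '[{"offset":[0,0,-0.03],"delta_rot":[0,0,0],"jaw":0},{"offset":[0,0,-0.07],"delta_rot":[0,0,0],"jaw":0},{"offset":[-0.02,-0.01,-0.1],"delta_rot":[0,0,-0.01],"jaw":0},{"offset":[-0.06,-0.04,-0.105],"delta_rot":[0,0,-0.02],"jaw":0},{"offset":[-0.1,-0.065,-0.105],"delta_rot":[0,0,-0.02],"jaw":0},{"offset":[-0.14,-0.09,-0.105],"delta_rot":[0,0,-0.02],"jaw":0},{"offset":[-0.18,-0.12,-0.105],"delta_rot":[0,0,-0.02],"jaw":0},{"offset":[-0.22,-0.145,-0.105],"delta_rot":[0,0,-0.02],"jaw":0},{"offset":[-0.26,-0.17,-0.105],"delta_rot":[0,0,-0.02],"jaw":0},{"offset":[-0.3,-0.195,-0.105],"delta_rot":[0,0,-0.02],"jaw":0}]' 20
python3 - <<'E'
from h import *
from rig import monitor
plan(monitor.read_state(),[(.065,0,.31),(.065,0,.2)])
E
```

```text
time: 1.5
position: [0.4338, 0.3292, 0.31]
orientation: [-0.463, -3.107, 0.002]
wrist_force: [0.2, 0.4, -1.5]
gripper_width: -0.002
t 1.5 tcp shelf [-0.2829  0.2476  0.31  ] F [ 0.0675  0.4584 -1.5426] q [-0.7239  0.3621  0.0502  1.5612 -0.0183  1.2197  0.6045] w -0.0021184582933652723
tool axes in shelf: [array([-1.    , -0.0011, -0.    ]), array([-0.0011,  1.    , -0.0011]), array([ 0.    , -0.0011, -1.    ])]
rot/2 [-0.0005  0.      0.0005]
(0.065, 0, 0.31) -> [-0.3476 -0.2479  0.0003]
(0.065, 0, 0.2) -> [-0.3476 -0.2478  0.1103]
```

```bash
python3 -m jog '[{"offset":[-0.04,-0.03,0],"delta_rot":[0,0,0],"jaw":0},{"offset":[-0.08,-0.06,0],"delta_rot":[0,0,0],"jaw":0},{"offset":[-0.12,-0.09,0],"delta_rot":[0,0,0],"jaw":0},{"offset":[-0.16,-0.12,0],"delta_rot":[0,0,0],"jaw":0},{"offset":[-0.2,-0.15,0],"delta_rot":[0,0,0],"jaw":0},{"offset":[-0.24,-0.18,0],"delta_rot":[0,0,0],"jaw":0},{"offset":[-0.28,-0.21,0],"delta_rot":[0,0,0],"jaw":0},{"offset":[-0.32,-0.235,0],"delta_rot":[0,0,0],"jaw":0},{"offset":[-0.348,-0.248,0],"delta_rot":[0,0,0],"jaw":0},{"offset":[-0.348,-0.248,0],"delta_rot":[0,0,0],"jaw":0}]'
python3 - <<'E'
from h import *
from rig import monitor,get_image
plan(monitor.read_state(),[(.065,0,.19)])
for n in("top","scene"):
    i=get_image(n);setcal(n,i);cv2.imwrite(f"pics/c_{n}.png",i["pixels"])
    print(n,proj(n,monitor.read_state()["position"]))
E
```

```text
time: 2.75
position: [0.6951, -0.0128, 0.3087]
orientation: [-0.47, -3.105, 0.005]
wrist_force: [-1.1, 0.5, 0.1]
gripper_width: -0.001
t 2.75 tcp shelf [ 0.0669 -0.0031  0.3087] F [-1.2031  0.1561  0.0828] q [-0.0815  0.6403  0.1418  1.0896 -0.0824  1.4189  1.3157] w -0.001043216389874899
tool axes in shelf: [array([-1.    ,  0.0035,  0.001 ]), array([ 0.0035,  1.    , -0.0035]), array([-0.001 , -0.0035, -1.    ])]
rot/2 [-0.0018 -0.0005 -0.0017]
(0.065, 0, 0.19) -> [0.0018 0.0035 0.1187]
top [272.8295  94.9044]
scene [187.868  136.8893]
```

View pics/c_scene.png

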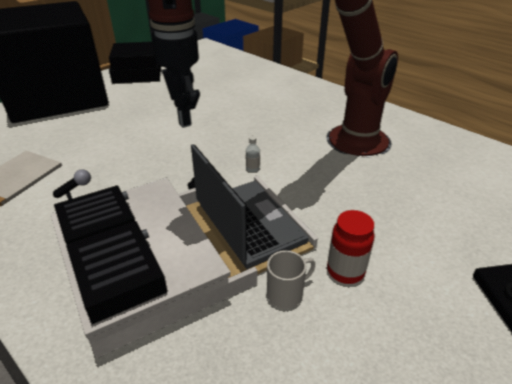

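View pics/c_top.png

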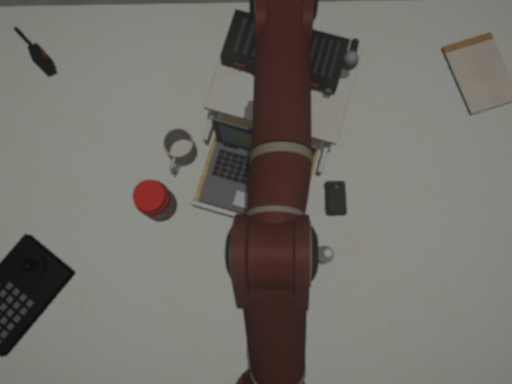

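The fingertips show at about (185,124) in the scene view, 13 px from the projected TCP at (188,137). I'll check that before going down.

```bash
python3 - <<'E'
from h import *
from rig import monitor,get_image
i=get_image("scene");setcal("scene",i);setcal("top",get_image("top"));im=i["pixels"].copy()
p=monitor.read_state()["position"]
for n in("scene",):
  big=cv2.resize(im[60:310,120:340],None,fx=2.4,fy=2.4,interpolation=cv2.INTER_CUBIC)
  def dot(P,c):
    u=(proj("scene",P)-[120,60]+.5)*2.4-.5; cv2.circle(big,tuple(int(round(x)) for x in u),3,c,-1)
  dot(p,(0,0,255)); dot(p+[0,0,.03],(0,255,0))
  for y in(-.16,.16):
    dot(W(0,y,.05),(255,0,0)); dot(W(.07,y*1.125,.1),(255,0,0))
  for y in(-.145,.145): dot(W(-.171,y,.04),(0,255,255))
  for y in(-.13,.13): dot(W(.014,y,.208),(255,0,255))
  cv2.imwrite("pics/d_scene.png",big)
E
```

```text
(no output)
```

View pics/d_scene.png

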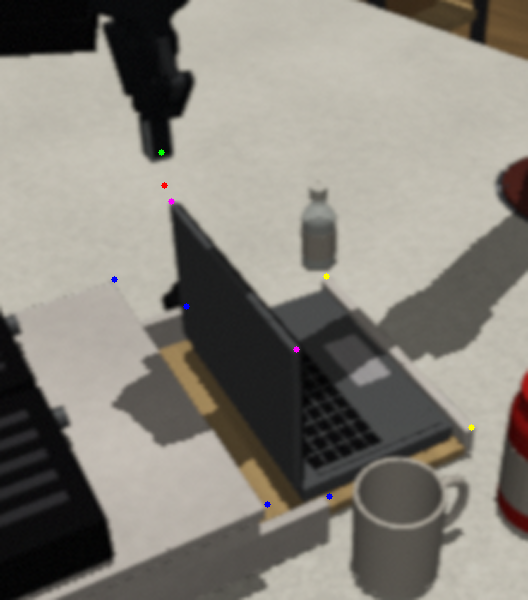

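```bash
python3 - <<'E'
from h import *
from rig import monitor,get_image
i=get_image("wrist");im=i["pixels"]
E=np.array(i["extrinsics"]);K=i["mtx"]
def fe(P):
    c=E[:3,:3]@P+E[:3,3]; v=np.array([c[0],-c[1],-c[2]]); th=np.arctan2(np.hypot(v[0],v[1]),v[2]); f=K[0][0]
    return np.array([K[0][2],K[1][2]])+f*th*v[:2]/np.hypot(v[0],v[1])
s=monitor.read_state();p=s["position"]
print("cam",-E[:3,:3].T@E[:3,3],"tcp",p,"px",fe(p))
for d in(0,.02,.035): cv2.circle(im,tuple(int(x) for x in fe(p+[0,0,d])),3,(0,0,255-int(d*5000)),-1)
for y in(-.13,.13): cv2.circle(im,tuple(int(x) for x in fe(W(.014,y,.208))),3,(255,0,255),-1)
cv2.imwrite("pics/e_wrist.png",im)
j=get_image("scene")["pixels"][50:140,150:230]
cv2.imwrite("pics/e_scene.png",cv2.convertScaleAbs(cv2.resize(j,None,fx=6,fy=6,interpolation=cv2.INTER_CUBIC),alpha=2,beta=20))
E
```

```text
cam [0.6273 0.0124 0.48  ] tcp [ 0.694  -0.0078  0.3107] px [253.922  227.5725]
```

View pics/e_wrist.png

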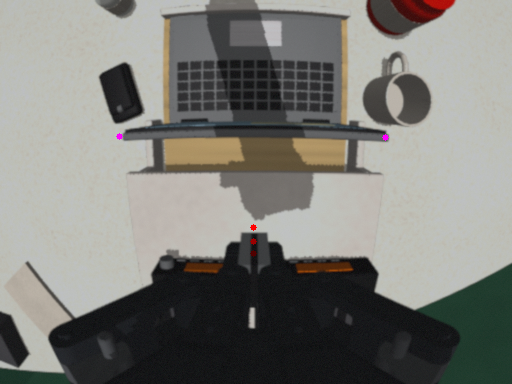

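View pics/e_scene.png

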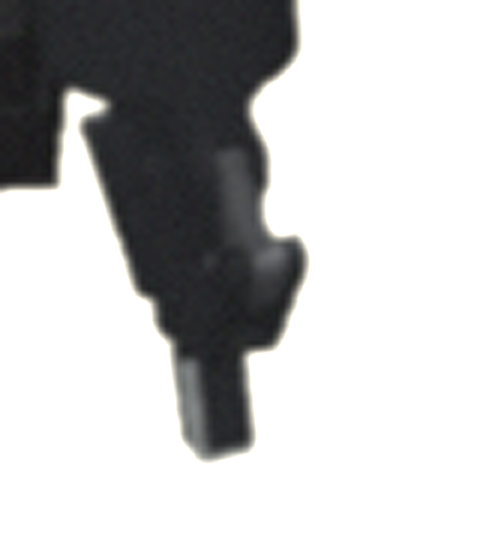

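The wrist view shows the fingertips at (254,234) and the lid's top edge at row 132, which agrees with my lid estimate. Both views suggest the visible tips sit 2-3 cm above the reported TCP. I'll go down behind the lid to a height that works either way, then check again.

```bash
python3 -m jog '[{"offset":[0,0.002,0.03],"delta_rot":[0,0,0],"jaw":0},{"offset":[0,0.004,0.06],"delta_rot":[0,0,0],"jaw":0},{"offset":[0,0.004,0.09],"delta_rot":[0,0,0],"jaw":0},{"offset":[0,0.004,0.12],"delta_rot":[0,0,0],"jaw":0},{"offset":[0,0.004,0.14],"delta_rot":[0,0,0],"jaw":0},{"offset":[0,0.004,0.148],"delta_rot":[0,0,0],"jaw":0},{"offset":[0,0.004,0.148],"delta_rot":[0,0,0],"jaw":0}]'
python3 - <<'E'
from h import *
from rig import monitor,get_image
plan(monitor.read_state(),[(.03,0,.16)])
i=get_image("scene");setcal("scene",i)
print(proj("scene",monitor.read_state()["position"]))
cv2.imwrite("pics/f_scene.png",cv2.convertScaleAbs(cv2.resize(i["pixels"][90:290,130:330],None,fx=3,fy=3,interpolation=cv2.INTER_CUBIC),alpha=1.3,beta=10))
cv2.imwrite("pics/f_wrist.png",get_image("wrist")["pixels"])
E
```

```text
time: 3.92
position: [0.6951, -0.0036, 0.163]
orientation: [-0.458, -3.108, 0.0]
wrist_force: [0.3, 0.8, -0.1]
gripper_width: 0.001
t 3.925 tcp shelf [0.0642 0.0057 0.163 ] F [ 0.0903  0.822  -0.1147] q [-0.0908  0.7276  0.1243  1.33   -0.0931  1.0897  1.3233] w 0.0014157502377409763
tool axes in shelf: [array([-1.    , -0.0038,  0.    ]), array([-0.0038,  1.    , -0.    ]), array([-0., -0., -1.])]
rot/2 [-0.     -0.      0.0019]
(0.03, 0, 0.16) -> [ 0.0343 -0.0056  0.003 ]
[195.73   195.9164]
```

View pics/f_scene.png

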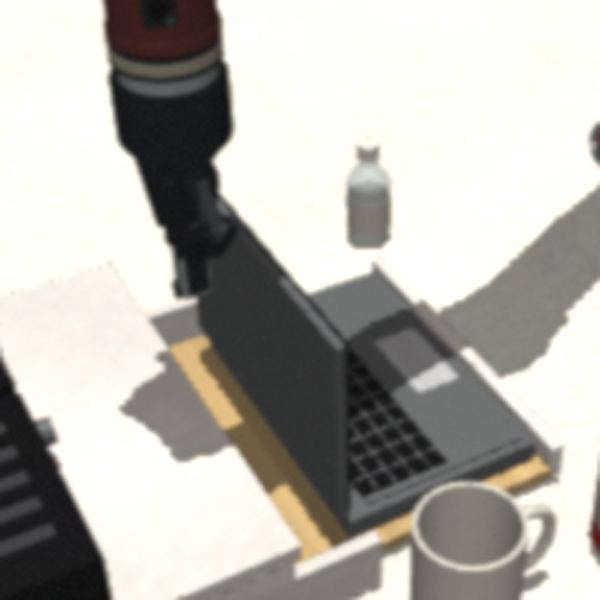

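View pics/f_wrist.png

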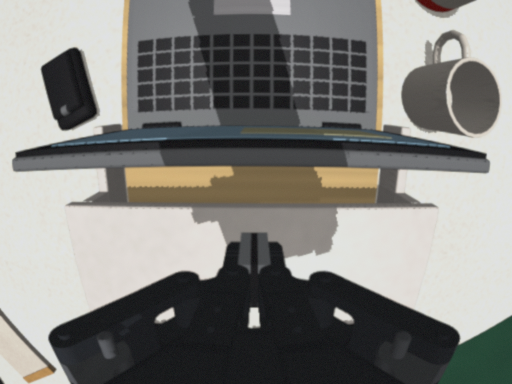

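The tips are behind the lid with about 30 mm to spare: tip at about (191,187) in the scene view, and in the wrist view the lid's back edge is at row 165 with the fingers at row 234. I'll close in slowly on the lid.

```bash
python3 -m jog '[{"offset":[0.006,0,0],"delta_rot":[0,0,0],"jaw":0},{"offset":[0.012,-0.002,0],"delta_rot":[0,0,0],"jaw":0},{"offset":[0.017,-0.004,0],"delta_rot":[0,0,0],"jaw":0},{"offset":[0.021,-0.005,0],"delta_rot":[0,0,0],"jaw":0},{"offset":[0.024,-0.005,0],"delta_rot":[0,0,0],"jaw":0},{"offset":[0.027,-0.005,0],"delta_rot":[0,0,0],"jaw":0},{"offset":[0.03,-0.005,0],"delta_rot":[0,0,0],"jaw":0},{"offset":[0.033,-0.005,0],"delta_rot":[0,0,0],"jaw":0},{"offset":[0.036,-0.005,0],"delta_rot":[0,0,0],"jaw":0},{"offset":[0.039,-0.005,0],"delta_rot":[0,0,0],"jaw":0}]'
cat > look.py <<'E'
import sys
from h import *
from rig import monitor,get_image
plan(monitor.read_state(),[])
n=sys.argv[1]
i=get_image("scene")["pixels"][90:290,130:330]
a=cv2.convertScaleAbs(cv2.resize(i,(400,400),interpolation=cv2.INTER_CUBIC),alpha=1.3,beta=10)
b=cv2.resize(get_image("wrist")["pixels"],(400,300),interpolation=cv2.INTER_AREA)
cv2.imwrite(f"pics/{n}.png",np.hstack([a,cv2.copyMakeBorder(b,0,100,0,0,cv2.BORDER_CONSTANT)]))
E
python3 look.py g
```

```text
time: 5.28
position: [0.6581, 0.0023, 0.1643]
orientation: [0.459, 3.103, 0.0]
wrist_force: [1.8, -0.1, -0.4]
gripper_width: 0.002
t 5.275 tcp shelf [0.0271 0.0005 0.1643] F [ 1.7144  0.4492 -0.3636] q [-0.1074  0.6641  0.1249  1.4585 -0.0894  1.0195  1.315 ] w 0.0019596697644679935
tool axes in shelf: [array([-1.    , -0.0032, -0.005 ]), array([-0.0032,  1.    ,  0.0008]), array([ 0.005 ,  0.0008, -1.    ])]
rot/2 [0.0004 0.0025 0.0016]
```

View pics/g.png

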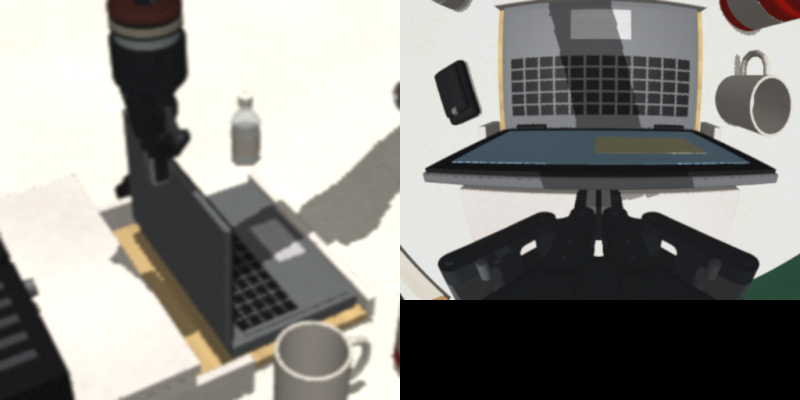

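```bash
cat > arc.py <<'E'
import sys
from h import *
from rig import monitor
s=monitor.read_state(); p=Sh(s["position"])
H=float(sys.argv[1]); off=float(sys.argv[2]); sl=float(sys.argv[3]); steps=[float(x) for x in sys.argv[4:]]
R0=Ro.from_rotvec(s["orientation"])
for th in steps:
    x=H-sl*np.cos(th)+.011*np.sin(th)+.011; z=.041+sl*np.sin(th)+.011*np.cos(th)-off
    print(th,"xz",round(x,4),round(z,4),"off",R0.inv().apply(W(x,0,z)-s["position"]).round(4))
E
python3 arc.py .012 .02 .143 1.5 1.45 1.4 1.35 1.3 1.25 1.2 1.15 1.1
```

```text
1.5 xz 0.0239 0.1644 off [ 0.0027 -0.0005 -0.0002]
1.45 xz 0.0167 0.1643 off [ 0.0099 -0.0005 -0.0001]
1.4 xz 0.0095 0.1638 off [ 0.0171 -0.0005  0.0004]
1.35 xz 0.0024 0.1629 off [ 0.0242 -0.0005  0.0012]
1.3 xz -0.0047 0.1617 off [ 0.0313 -0.0004  0.0024]
1.25 xz -0.0117 0.1602 off [ 0.0383 -0.0004  0.0039]
1.2 xz -0.0186 0.1583 off [ 0.0452 -0.0004  0.0058]
1.15 xz -0.0254 0.156 off [ 0.052  -0.0004  0.008 ]
1.1 xz -0.0321 0.1534 off [ 0.0587 -0.0004  0.0106]
```

```bash
python3 -m jog '[{"offset":[0.004,0,0],"delta_rot":[0,0,0],"jaw":0},{"offset":[0.008,0,0],"delta_rot":[0,0,0],"jaw":0},{"offset":[0.012,0,0],"delta_rot":[0,0,0],"jaw":0},{"offset":[0.016,0,0],"delta_rot":[0,0,0],"jaw":0},{"offset":[0.02,0,0.001],"delta_rot":[0,0,0],"jaw":0},{"offset":[0.024,0,0.001],"delta_rot":[0,0,0],"jaw":0},{"offset":[0.028,0,0.002],"delta_rot":[0,0,0],"jaw":0},{"offset":[0.032,0,0.0025],"delta_rot":[0,0,0],"jaw":0},{"offset":[0.036,0,0.003],"delta_rot":[0,0,0],"jaw":0},{"offset":[0.04,0,0.004],"delta_rot":[0,0,0],"jaw":0}]'
python3 look.py i;python3 arc.py .012 .02 .143 1.25 1.2 1.15 1.1 1.05 1 .95 .9 .85
```

```text
time: 6.62
position: [0.619, 0.0142, 0.1601]
orientation: [0.458, 3.104, 0.0]
wrist_force: [1.7, -0.1, 3.2]
gripper_width: 0.0
t 6.625 tcp shelf [-0.0137  0.0005  0.1601] F [1.685  0.4254 3.1513] q [-0.1333  0.6097  0.1244  1.5832 -0.0869  0.9504  1.2967] w 0.0002591961131955951
tool axes in shelf: [array([-1.    , -0.0035, -0.0037]), array([-0.0035,  1.    ,  0.0008]), array([ 0.0037,  0.0008, -1.    ])]
rot/2 [0.0004 0.0019 0.0017]
1.25 xz -0.0117 0.1602 off [-0.0027 -0.0005 -0.0003]
1.2 xz -0.0186 0.1583 off [ 0.0042 -0.0004  0.0016]
1.15 xz -0.0254 0.156 off [ 0.011  -0.0004  0.0038]
1.1 xz -0.0321 0.1534 off [ 0.0177 -0.0004  0.0064]
1.05 xz -0.0386 0.1505 off [ 0.0243 -0.0004  0.0093]
1.0 xz -0.045 0.1473 off [ 0.0307 -0.0004  0.0125]
0.95 xz -0.0512 0.1437 off [ 0.0369 -0.0003  0.0161]
0.9 xz -0.0573 0.1399 off [ 0.0429 -0.0003  0.0199]
0.85 xz -0.0631 0.1357 off [ 0.0488 -0.0003  0.0241]
```

View pics/i.png

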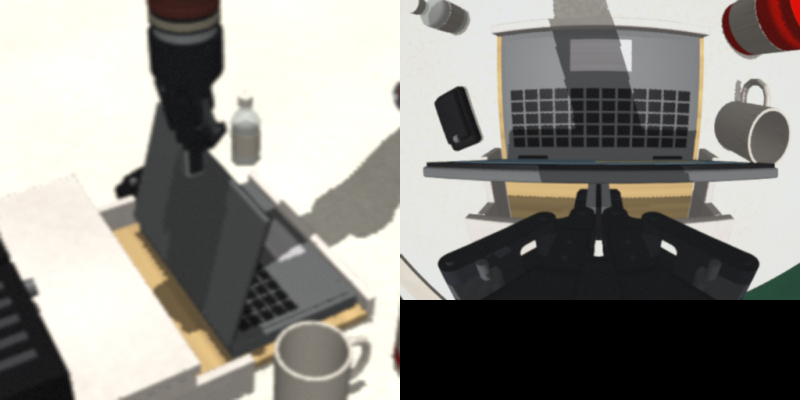

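The lid has swung forward to about 1.25 rad with roughly 3.5 N of contact force. The tip is well inside the back face at (193,172), and the tray hasn't moved. Carrying on along the arc.

```bash
python3 -m jog '[{"offset":[0.004,0,0.0015],"delta_rot":[0,0,0],"jaw":0},{"offset":[0.009,0,0.003],"delta_rot":[0,0,0],"jaw":0},{"offset":[0.014,0,0.005],"delta_rot":[0,0,0],"jaw":0},{"offset":[0.0185,0,0.0067],"delta_rot":[0,0,0],"jaw":0},{"offset":[0.023,0,0.0087],"delta_rot":[0,0,0],"jaw":0},{"offset":[0.0275,0,0.011],"delta_rot":[0,0,0],"jaw":0},{"offset":[0.032,0,0.0132],"delta_rot":[0,0,0],"jaw":0},{"offset":[0.0365,0,0.016],"delta_rot":[0,0,0],"jaw":0},{"offset":[0.041,0,0.0187],"delta_rot":[0,0,0],"jaw":0},{"offset":[0.045,0,0.0214],"delta_rot":[0,0,0],"jaw":0}]'
python3 look.py j;python3 arc.py .012 .02 .143 .85 .8 .75 .7 .65 .6 .55 .5 .45
```

```text
time: 7.98
position: [0.5749, 0.0275, 0.1381]
orientation: [0.458, 3.106, 0.0]
wrist_force: [1.4, -0.6, 2.4]
gripper_width: -0.001
t 7.975 tcp shelf [-0.0598  0.0003  0.1381] F [ 1.477  -0.124   2.3772] q [-0.1629  0.5734  0.1207  1.7333 -0.0877  0.8384  1.2751] w -0.0014195232809681134
tool axes in shelf: [array([-1.    , -0.0038, -0.0017]), array([-0.0038,  1.    ,  0.0004]), array([ 0.0017,  0.0004, -1.    ])]
rot/2 [0.0002 0.0009 0.0019]
0.85 xz -0.0631 0.1357 off [ 0.0026 -0.0002  0.002 ]
0.8 xz -0.0687 0.1312 off [ 0.0082 -0.0002  0.0065]
0.75 xz -0.0741 0.1265 off [ 0.0136 -0.0002  0.0112]
0.7 xz -0.0793 0.1215 off [ 0.0188 -0.0002  0.0162]
0.65 xz -0.0842 0.1163 off [ 0.0237 -0.0001  0.0214]
0.6 xz -0.0888 0.1108 off [ 0.0283 -0.0001  0.0269]
0.55 xz -0.0932 0.1051 off [ 0.0326 -0.0001  0.0326]
0.5 xz -0.0972 0.0992 off [ 0.0367 -0.0001  0.0385]
0.45 xz -0.101 0.0931 off [ 0.0405 -0.0001  0.0446]
```

View pics/j.png

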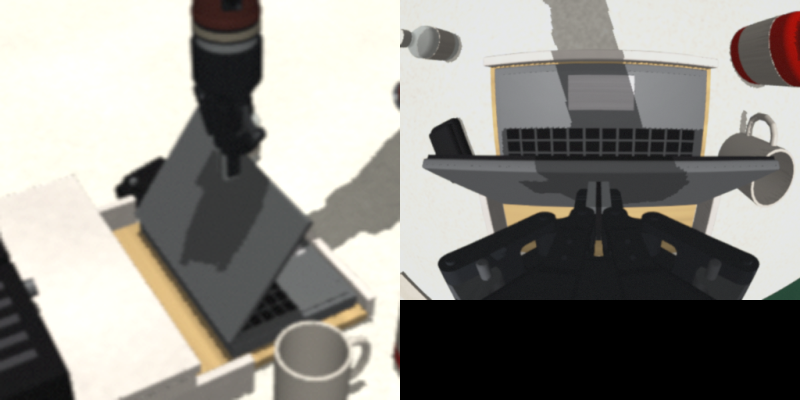

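The lid is now at about 50° with the tip still centred on its back face, at (232,175), and about 3 N of force. Continuing.

```bash
python3 -m jog '[{"offset":[0.004,0,0.0035],"delta_rot":[0,0,0],"jaw":0},{"offset":[0.008,0,0.0065],"delta_rot":[0,0,0],"jaw":0},{"offset":[0.012,0,0.01],"delta_rot":[0,0,0],"jaw":0},{"offset":[0.016,0,0.0135],"delta_rot":[0,0,0],"jaw":0},{"offset":[0.02,0,0.0173],"delta_rot":[0,0,0],"jaw":0},{"offset":[0.0235,0,0.0212],"delta_rot":[0,0,0],"jaw":0},{"offset":[0.027,0,0.0253],"delta_rot":[0,0,0],"jaw":0},{"offset":[0.0302,0,0.0294],"delta_rot":[0,0,0],"jaw":0},{"offset":[0.0335,0,0.0338],"delta_rot":[0,0,0],"jaw":0},{"offset":[0.0365,0,0.0382],"delta_rot":[0,0,0],"jaw":0}]'
python3 look.py k;python3 arc.py .012 .02 .143 .5 .45 .4 .35 .3 .25 .2 .15 .1 .05 0
```

```text
time: 9.32
position: [0.5389, 0.0382, 0.0991]
orientation: [-0.458, -3.108, 0.0]
wrist_force: [0.0, 0.2, 1.5]
gripper_width: 0.004
t 9.325 tcp shelf [-0.0974  0.0001  0.0991] F [-0.065   0.2205  1.5287] q [-0.185   0.5806  0.112   1.8679 -0.0955  0.6985  1.2602] w 0.004455515388996173
tool axes in shelf: [array([-1.    , -0.0042,  0.0003]), array([-0.0042,  1.    , -0.0001]), array([-0.0003, -0.0001, -1.    ])]
rot/2 [-0.0001 -0.0001  0.0021]
0.5 xz -0.0972 0.0992 off [-0.0006  0.0001 -0.0004]
0.45 xz -0.101 0.0931 off [0.0032 0.0001 0.0057]
0.4 xz -0.1044 0.0868 off [0.0066 0.0001 0.012 ]
0.35 xz -0.1076 0.0804 off [0.0097 0.0001 0.0185]
0.3 xz -0.1104 0.0738 off [0.0125 0.0001 0.0251]
0.25 xz -0.1128 0.067 off [0.015  0.0001 0.0318]
0.2 xz -0.115 0.0602 off [0.0171 0.0002 0.0386]
0.15 xz -0.1168 0.0532 off [0.0189 0.0002 0.0456]
0.1 xz -0.1182 0.0462 off [0.0203 0.0002 0.0526]
0.05 xz -0.1193 0.0391 off [0.0214 0.0002 0.0597]
0.0 xz -0.12 0.032 off [0.0221 0.0002 0.0668]
```

View pics/k.png

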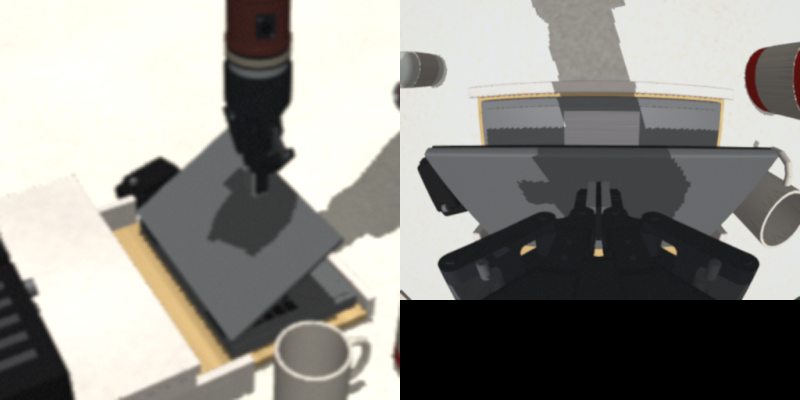

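```bash
python3 -m jog '[{"offset":[0.003,0,0.0045],"delta_rot":[0,0,0],"jaw":0},{"offset":[0.0055,0,0.009],"delta_rot":[0,0,0],"jaw":0},{"offset":[0.0075,0,0.0135],"delta_rot":[0,0,0],"jaw":0},{"offset":[0.0097,0,0.018],"delta_rot":[0,0,0],"jaw":0},{"offset":[0.0115,0,0.0225],"delta_rot":[0,0,0],"jaw":0},{"offset":[0.0132,0,0.027],"delta_rot":[0,0,0],"jaw":0},{"offset":[0.0148,0,0.0315],"delta_rot":[0,0,0],"jaw":0},{"offset":[0.016,0,0.0355],"delta_rot":[0,0,0],"jaw":0},{"offset":[0.0172,0,0.039],"delta_rot":[0,0,0],"jaw":0},{"offset":[0.018,0,0.042],"delta_rot":[0,0,0],"jaw":0}]'
python3 look.py l
```

```text
time: 10.68
position: [0.521, 0.0434, 0.0565]
orientation: [-0.457, -3.106, 0.001]
wrist_force: [-1.2, 0.2, 1.5]
gripper_width: -0.002
t 10.675 tcp shelf [-0.116  -0.0002  0.0565] F [-1.2451 -0.1702  1.4965] q [-0.1905  0.6272  0.0991  1.9482 -0.1073  0.5728  1.2587] w -0.0022396979124903646
tool axes in shelf: [array([-1.    , -0.0044,  0.0015]), array([-0.0044,  1.    , -0.0007]), array([-0.0015, -0.0007, -1.    ])]
rot/2 [-0.0003 -0.0008  0.0022]
```

View pics/l.png

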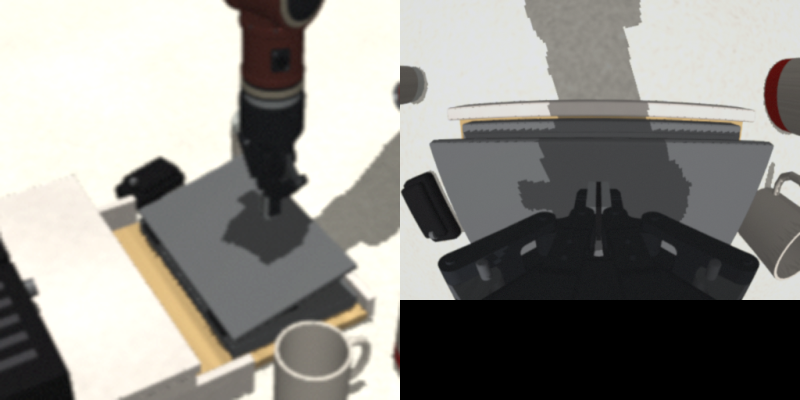

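The lid is nearly down with a gap of about 10° left, and the tips do sit about 2 cm above the reported TCP. I'll slow down for the last bit.

```bash
python3 -m jog '[{"offset":[0.0005,0,0.002],"delta_rot":[0,0,0],"jaw":0},{"offset":[0.001,0,0.004],"delta_rot":[0,0,0],"jaw":0},{"offset":[0.0015,0,0.006],"delta_rot":[0,0,0],"jaw":0},{"offset":[0.002,0,0.008],"delta_rot":[0,0,0],"jaw":0},{"offset":[0.0022,0,0.01],"delta_rot":[0,0,0],"jaw":0},{"offset":[0.0025,0,0.012],"delta_rot":[0,0,0],"jaw":0},{"offset":[0.003,0,0.014],"delta_rot":[0,0,0],"jaw":0},{"offset":[0.0032,0,0.016],"delta_rot":[0,0,0],"jaw":0},{"offset":[0.0035,0,0.018],"delta_rot":[0,0,0],"jaw":0},{"offset":[0.0035,0,0.0195],"delta_rot":[0,0,0],"jaw":0}]'
python3 look.py m
```

```text
time: 12.02
position: [0.5176, 0.0444, 0.0368]
orientation: [-0.457, -3.106, 0.001]
wrist_force: [-0.4, 0.8, 0.8]
gripper_width: -0.0
t 12.025 tcp shelf [-0.1195 -0.0003  0.0368] F [-0.572   0.6435  0.8473] q [-0.1883  0.6569  0.092   1.9699 -0.1127  0.5215  1.261 ] w -0.00047140105049994665
tool axes in shelf: [array([-1.    , -0.0044,  0.0017]), array([-0.0044,  1.    , -0.0008]), array([-0.0017, -0.0008, -1.    ])]
rot/2 [-0.0004 -0.0008  0.0022]
```

View pics/m.png

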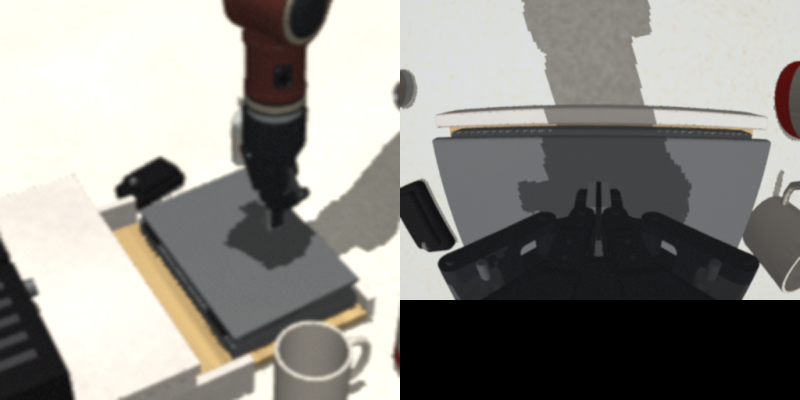

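```bash
python3 -m jog '[{"offset":[0,0,0.001],"delta_rot":[0,0,0],"jaw":0},{"offset":[0,0,0.002],"delta_rot":[0,0,0],"jaw":0},{"offset":[0,0,0.003],"delta_rot":[0,0,0],"jaw":0},{"offset":[0,0,0.004],"delta_rot":[0,0,0],"jaw":0},{"offset":[0,0,0.005],"delta_rot":[0,0,0],"jaw":0}]'
python3 -m jog '[{"offset":[0,0,0.001],"delta_rot":[0,0,0],"jaw":0},{"offset":[0,0,0.002],"delta_rot":[0,0,0],"jaw":0},{"offset":[0,0,0.003],"delta_rot":[0,0,0],"jaw":0}]'
```

```text
time: 12.75
position: [0.5176, 0.0443, 0.0317]
orientation: [-0.457, -3.106, 0.001]
wrist_force: [-0.2, -0.2, 1.6]
gripper_width: 0.0
time: 13.12
position: [0.5176, 0.0442, 0.0286]
orientation: [-0.457, -3.106, 0.001]
wrist_force: [-1.9, 0.7, 1.2]
gripper_width: -0.0
```

```bash
python3 look.py n
```

```text
t 13.125 tcp shelf [-0.1195 -0.0004  0.0286] F [-2.0558  0.1375  1.1705] q [-0.1861  0.671   0.0891  1.9745 -0.1146  0.5027  1.2627] w -0.00016407842187693346
tool axes in shelf: [array([-1.    , -0.0043,  0.0016]), array([-0.0043,  1.    , -0.001 ]), array([-0.0016, -0.001 , -1.    ])]
rot/2 [-0.0005 -0.0008  0.0022]
```

View pics/n.png

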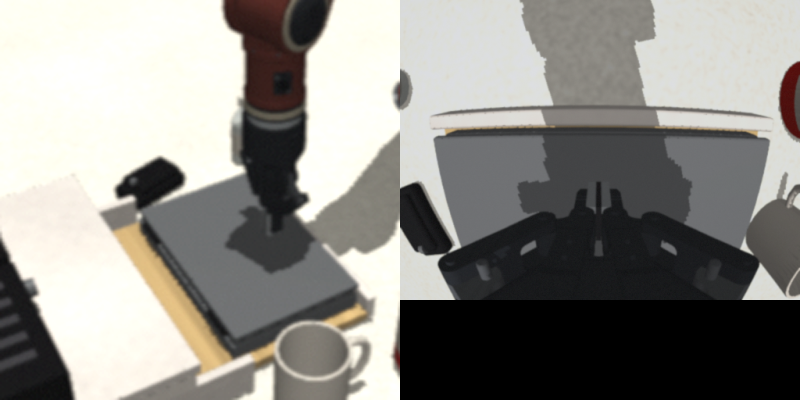

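```bash
python3 -m jog '[{"offset":[0,0,0.001],"delta_rot":[0,0,0],"jaw":0},{"offset":[0,0,0.002],"delta_rot":[0,0,0],"jaw":0},{"offset":[0,0,0.003],"delta_rot":[0,0,0],"jaw":0}]'

```

```text
time: 13.6
position: [0.5178, 0.0442, 0.026]
orientation: [-0.457, -3.107, 0.001]
wrist_force: [-2.7, -0.0, 9.4]
gripper_width: -0.001
```

```bash
python3 -m jog '[{"offset":[0,0,0.001],"delta_rot":[0,0,0],"jaw":0},{"offset":[0,0,0.0015],"delta_rot":[0,0,0],"jaw":0}]'; python3 look.py o
```

```text
time: 13.85
position: [0.5183, 0.0441, 0.026]
orientation: [-0.458, -3.108, 0.0]
wrist_force: [-3.7, 0.2, 13.6]
gripper_width: -0.004
t 13.85 tcp shelf [-0.1188 -0.0003  0.026 ] F [-3.6375 -0.8699 13.6361] q [-0.1849  0.6756  0.088   1.9756 -0.1154  0.4953  1.2637] w -0.00416938621740201
tool axes in shelf: [array([-1.    , -0.0042,  0.0001]), array([-0.0042,  1.    , -0.0003]), array([-0.0001, -0.0003, -1.    ])]
rot/2 [-0.0002 -0.0001  0.0021]
```

View pics/o.png

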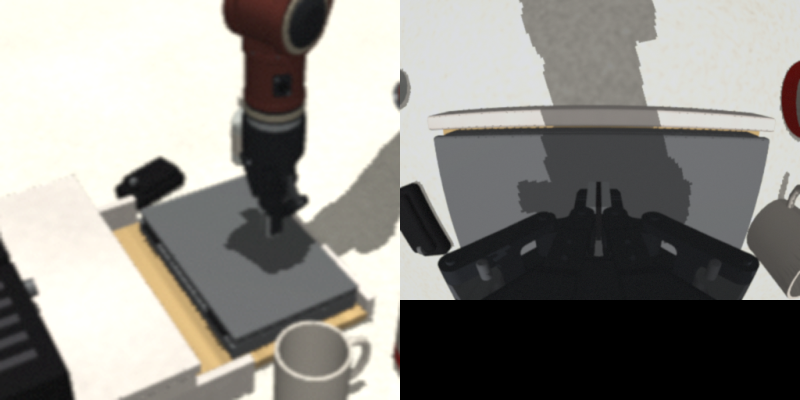

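The lid is down on its stop: the TCP height held at 26 mm while the force rose from 1.5 to 13.6 N, and the image shows it flat. That puts the real tip 26 mm above the TCP, which agrees with the pictures. I'll lift off and move to the front of the tray.

```bash
python3 -m jog '[{"offset":[0,0,-0.005],"delta_rot":[0,0,0],"jaw":0},{"offset":[0,0,-0.02],"delta_rot":[0,0,0],"jaw":0},{"offset":[0,0,-0.05],"delta_rot":[0,0,0],"jaw":0},{"offset":[0.01,0,-0.075],"delta_rot":[0,0,0],"jaw":0},{"offset":[0.03,0,-0.075],"delta_rot":[0,0,0],"jaw":0},{"offset":[0.05,0,-0.075],"delta_rot":[0,0,0],"jaw":0},{"offset":[0.07,0,-0.075],"delta_rot":[0,0,0],"jaw":0},{"offset":[0.086,0,-0.075],"delta_rot":[0,0,0],"jaw":0},{"offset":[0.086,0,-0.075],"delta_rot":[0,0,0],"jaw":0}]'; python3 look.py p; python3 - <<'E'
from h import *
from rig import get_image
a=get_image("top")["pixels"][85:245,180:350]; cv2.imwrite("pics/p_top.png",cv2.convertScaleAbs(cv2.resize(a,(637,600),interpolation=cv2.INTER_CUBIC),alpha=1.5))
E
```

```text
time: 15.08
position: [0.4352, 0.0692, 0.1013]
orientation: [-0.456, -3.108, 0.0]
wrist_force: [0.2, 0.8, 0.6]
gripper_width: 0.002
t 15.075 tcp shelf [-0.2056 -0.0006  0.1013] F [-0.044   0.804   0.5585] q [-0.2915  0.4602  0.1174  2.1284 -0.0982  0.5582  1.1763] w 0.001611373438249189
tool axes in shelf: [array([-1.    , -0.0051,  0.0002]), array([-0.0051,  1.    , -0.0002]), array([-0.0002, -0.0002, -1.    ])]
rot/2 [-0.0001 -0.0001  0.0026]
```

View pics/p.png

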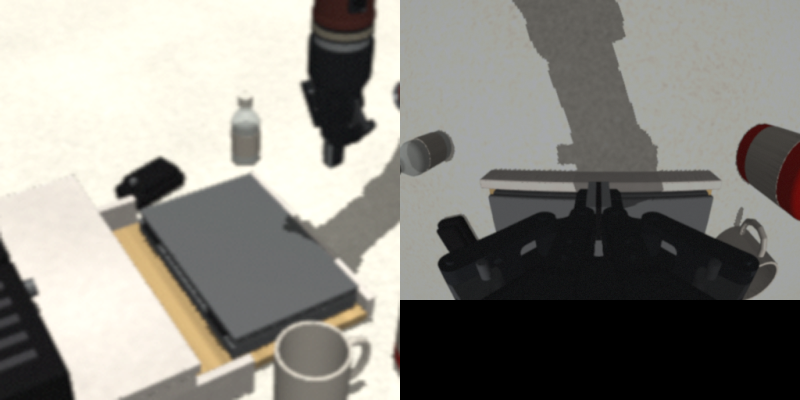

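View pics/p_top.png

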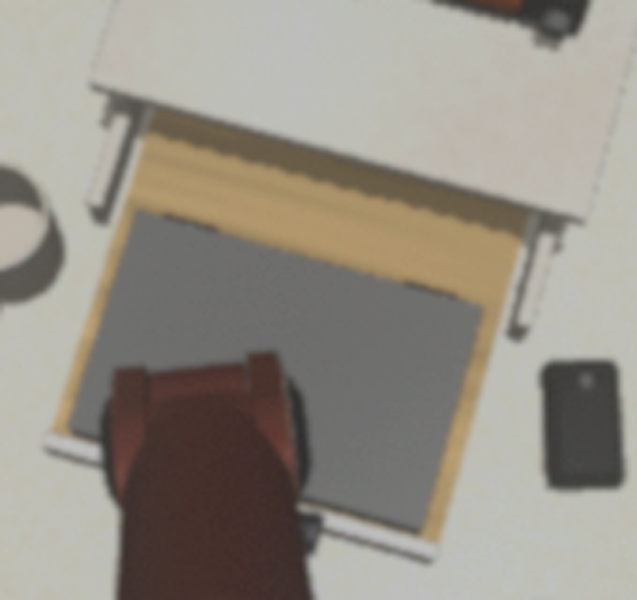

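The lid lies flat, and the tray front hasn't moved (top-crop edge still from (45,445) to (435,555)). I'll lower the tips in front of the panel.

```bash
python3 -m jog '[{"offset":[0,0,0.02],"delta_rot":[0,0,0],"jaw":0},{"offset":[0,0,0.045],"delta_rot":[0,0,0],"jaw":0},{"offset":[0,0,0.07],"delta_rot":[0,0,0],"jaw":0},{"offset":[0,0,0.085],"delta_rot":[0,0,0],"jaw":0},{"offset":[0,0,0.096],"delta_rot":[0,0,0],"jaw":0},{"offset":[0,0,0.103],"delta_rot":[0,0,0],"jaw":0},{"offset":[0,0,0.103],"delta_rot":[0,0,0],"jaw":0}]'; python3 look.py q
```

```text
time: 16.1
position: [0.4376, 0.0686, -0.002]
orientation: [0.459, 3.106, -0.0]
wrist_force: [0.1, 0.7, 0.4]
gripper_width: 0.001
t 16.1 tcp shelf [-0.2031 -0.0005 -0.002 ] F [-0.085   0.7579  0.423 ] q [-0.247   0.6679  0.061   2.1994 -0.1364  0.2761  1.2097] w 0.000544444025274465
tool axes in shelf: [array([-1.    , -0.0035, -0.0017]), array([-0.0035,  1.    ,  0.0001]), array([ 0.0017,  0.0001, -1.    ])]
rot/2 [0.     0.0008 0.0017]
```

View pics/q.png

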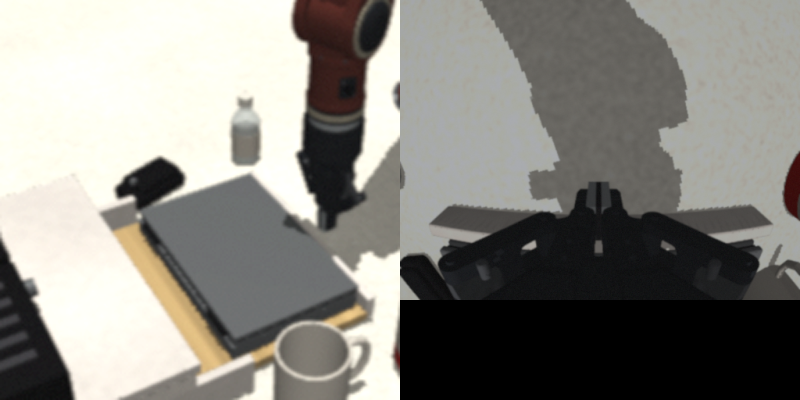

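The tips are in front of the panel at (598,190) in the wrist view, with the panel behind them at rows 205-235. Now pushing gently.

```bash
python3 -m jog '[{"offset":[-0.005,0,0],"delta_rot":[0,0,0],"jaw":0},{"offset":[-0.01,0,0],"delta_rot":[0,0,0],"jaw":0},{"offset":[-0.014,0,0],"delta_rot":[0,0,0],"jaw":0},{"offset":[-0.017,0,0],"delta_rot":[0,0,0],"jaw":0},{"offset":[-0.02,0,0],"delta_rot":[0,0,0],"jaw":0},{"offset":[-0.023,0,0],"delta_rot":[0,0,0],"jaw":0},{"offset":[-0.027,0,0],"delta_rot":[0,0,0],"jaw":0},{"offset":[-0.032,0,0],"delta_rot":[0,0,0],"jaw":0},{"offset":[-0.037,0,0],"delta_rot":[0,0,0],"jaw":0},{"offset":[-0.042,0,0],"delta_rot":[0,0,0],"jaw":0}]'; python3 look.py r
```

```text
time: 17.45
position: [0.4781, 0.0563, -0.0015]
orientation: [0.459, 3.106, -0.0]
wrist_force: [-1.9, 0.9, -1.1]
gripper_width: 0.006
t 17.45 tcp shelf [-0.1608 -0.0004 -0.0015] F [-2.0453  0.2811 -1.0541] q [-0.2077  0.6929  0.0665  2.0962 -0.1208  0.3539  1.2342] w 0.006263850678841937
tool axes in shelf: [array([-1.    , -0.0034, -0.0021]), array([-0.0034,  1.    ,  0.0002]), array([ 0.0021,  0.0002, -1.    ])]
rot/2 [0.0001 0.001  0.0017]
```

View pics/r.png

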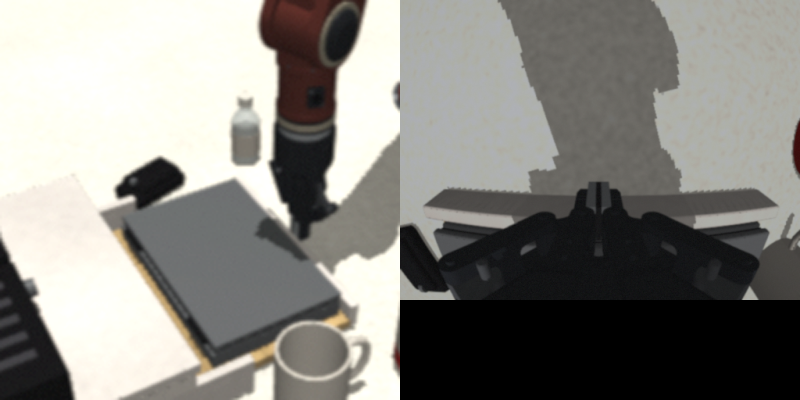

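The tray is moving in with about 2 N of push, and the tip is square on the panel. Continuing.

```bash
python3 -m jog '[{"offset":[-0.006,0,0],"delta_rot":[0,0,0],"jaw":0},{"offset":[-0.012,0,0],"delta_rot":[0,0,0],"jaw":0},{"offset":[-0.018,0,0],"delta_rot":[0,0,0],"jaw":0},{"offset":[-0.024,0,0],"delta_rot":[0,0,0],"jaw":0},{"offset":[-0.03,0,0],"delta_rot":[0,0,0],"jaw":0},{"offset":[-0.036,0,0],"delta_rot":[0,0,0],"jaw":0},{"offset":[-0.042,0,0],"delta_rot":[0,0,0],"jaw":0},{"offset":[-0.048,0,0],"delta_rot":[0,0,0],"jaw":0},{"offset":[-0.054,0,0],"delta_rot":[0,0,0],"jaw":0},{"offset":[-0.06,0,0],"delta_rot":[0,0,0],"jaw":0}]'; python3 look.py s
```

```text
time: 18.8
position: [0.5372, 0.0385, -0.0011]
orientation: [0.46, 3.103, 0.0]
wrist_force: [-2.3, 0.8, -2.3]
gripper_width: -0.001
t 18.8 tcp shelf [-0.0991 -0.0002 -0.0011] F [-2.4029  0.1333 -2.3216] q [-0.1589  0.7375  0.0713  1.941  -0.1052  0.462   1.2647] w -0.0006702593722871259
tool axes in shelf: [array([-1.    , -0.0027, -0.0046]), array([-0.0027,  1.    ,  0.0007]), array([ 0.0046,  0.0007, -1.    ])]
rot/2 [0.0004 0.0023 0.0013]
```

View pics/s.png

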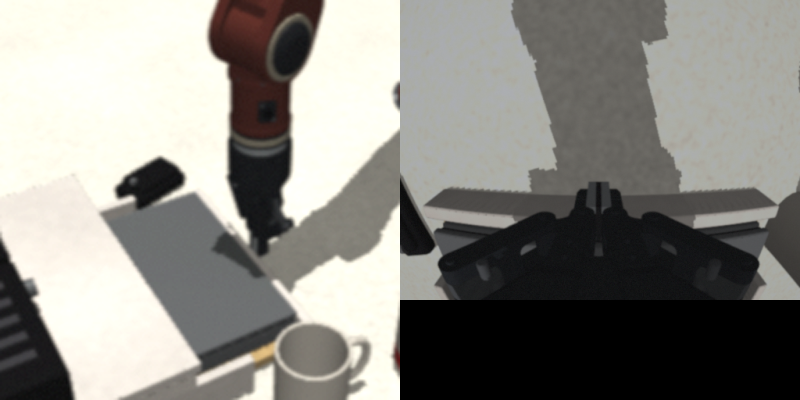

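```bash
python3 -m jog '[{"offset":[-0.006,0,0],"delta_rot":[0,0,0],"jaw":0},{"offset":[-0.012,0,0],"delta_rot":[0,0,0],"jaw":0},{"offset":[-0.018,0,0],"delta_rot":[0,0,0],"jaw":0},{"offset":[-0.024,0,0],"delta_rot":[0,0,0],"jaw":0},{"offset":[-0.03,0,0],"delta_rot":[0,0,0],"jaw":0},{"offset":[-0.036,0,0],"delta_rot":[0,0,0],"jaw":0},{"offset":[-0.042,0,0],"delta_rot":[0,0,0],"jaw":0},{"offset":[-0.048,0,0],"delta_rot":[0,0,0],"jaw":0},{"offset":[-0.054,0,0],"delta_rot":[0,0,0],"jaw":0},{"offset":[-0.059,0,0],"delta_rot":[0,0,0],"jaw":0}]'; python3 look.py t
```

```text
time: 20.15
position: [0.5959, 0.0209, -0.0002]
orientation: [0.46, 3.099, 0.001]
wrist_force: [-2.7, 0.4, -2.2]
gripper_width: 0.0
t 20.15 tcp shelf [-0.0378  0.0001 -0.0002] F [-2.7065 -0.4335 -2.2021] q [-0.1181  0.7894  0.0743  1.7783 -0.0953  0.5689  1.2903] w 0.0003294032568209016
tool axes in shelf: [array([-1.    , -0.0021, -0.0084]), array([-0.0021,  1.    ,  0.0016]), array([ 0.0084,  0.0016, -1.    ])]
rot/2 [0.0008 0.0042 0.001 ]
```

View pics/t.png

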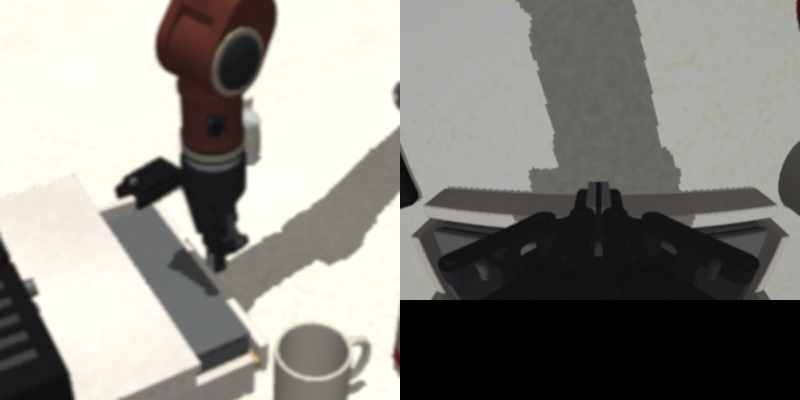

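```bash
python3 -m jog '[{"offset":[-0.003,0,0],"delta_rot":[0,0,0],"jaw":0},{"offset":[-0.006,0,0],"delta_rot":[0,0,0],"jaw":0},{"offset":[-0.009,0,0],"delta_rot":[0,0,0],"jaw":0},{"offset":[-0.011,0,0],"delta_rot":[0,0,0],"jaw":0},{"offset":[-0.013,0,0],"delta_rot":[0,0,0],"jaw":0},{"offset":[-0.015,0,0],"delta_rot":[0,0,0],"jaw":0},{"offset":[-0.017,0,0],"delta_rot":[0,0,0],"jaw":0},{"offset":[-0.0185,0,0],"delta_rot":[0,0,0],"jaw":0},{"offset":[-0.02,0,0],"delta_rot":[0,0,0],"jaw":0}]'; python3 look.py u
```

```text
time: 21.38
position: [0.6162, 0.0147, 0.0003]
orientation: [0.46, 3.097, 0.001]
wrist_force: [-3.1, 0.4, -2.3]
gripper_width: 0.0
t 21.375 tcp shelf [-0.0165  0.0002  0.0003] F [-3.1014 -0.563  -2.3145] q [-0.1057  0.8087  0.0754  1.7204 -0.0928  0.605   1.2981] w 0.0003350282559183267
tool axes in shelf: [array([-0.9999, -0.0018, -0.0109]), array([-0.0018,  1.    ,  0.002 ]), array([ 0.0109,  0.0021, -0.9999])]
rot/2 [0.001  0.0054 0.0009]
```

View pics/u.png

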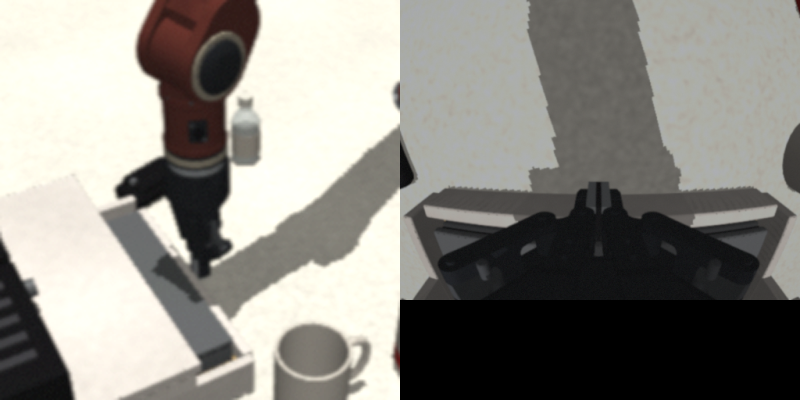

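Not yet flush: in the wrist view the wall ends are at row 205 and the panel at about 212. I'll creep until the force rises.

```bash
python3 -m jog '[{"offset":[-0.0015,0,0],"delta_rot":[0,0,0],"jaw":0},{"offset":[-0.003,0,0],"delta_rot":[0,0,0],"jaw":0},{"offset":[-0.0045,0,0],"delta_rot":[0,0,0],"jaw":0},{"offset":[-0.006,0,0],"delta_rot":[0,0,0],"jaw":0}]'
```

```text
time: 21.98
position: [0.6225, 0.0129, 0.0005]
orientation: [0.46, 3.096, 0.001]
wrist_force: [-1.8, 0.8, -1.9]
gripper_width: 0.001
```

```bash
python3 -m jog '[{"offset":[-0.0015,0,0],"delta_rot":[0,0,0],"jaw":0},{"offset":[-0.003,0,0],"delta_rot":[0,0,0],"jaw":0},{"offset":[-0.004,0,0],"delta_rot":[0,0,0],"jaw":0},{"offset":[-0.005,0,0],"delta_rot":[0,0,0],"jaw":0}]';python3 look.py v
```

```text
time: 22.48
position: [0.6239, 0.0124, 0.0004]
orientation: [0.46, 3.103, 0.001]
wrist_force: [-9.4, 1.5, 4.6]
gripper_width: 0.003
t 22.475 tcp shelf [-0.0085  0.0002  0.0004] F [-9.4295 -1.3096  4.6435] q [-0.0994  0.8189  0.0747  1.6906 -0.0921  0.6309  1.3022] w 0.00345537111490075
tool axes in shelf: [array([-1.    , -0.0021, -0.0044]), array([-0.0021,  1.    ,  0.0013]), array([ 0.0044,  0.0013, -1.    ])]
rot/2 [0.0007 0.0022 0.0011]
```

View pics/v.png

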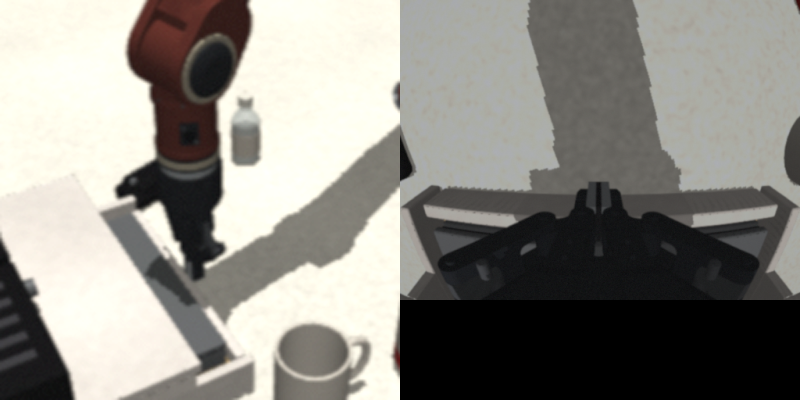

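```bash
python3 -m jog '[{"offset":[-0.0015,0,0],"delta_rot":[0,0,0],"jaw":0},{"offset":[-0.003,0,0],"delta_rot":[0,0,0],"jaw":0}]'
python3 -m jog '[{"offset":[0.005,0,0],"delta_rot":[0,0,0],"jaw":0},{"offset":[0.015,0,0],"delta_rot":[0,0,0],"jaw":0},{"offset":[0.03,0,0],"delta_rot":[0,0,0],"jaw":0},{"offset":[0.05,0,-0.005],"delta_rot":[0,0,0],"jaw":0},{"offset":[0.07,0,-0.03],"delta_rot":[0,0,0],"jaw":0},{"offset":[0.09,0,-0.06],"delta_rot":[0,0,0],"jaw":0},{"offset":[0.12,0,-0.1],"delta_rot":[0,0,0],"jaw":0},{"offset":[0.15,0,-0.15],"delta_rot":[0,0,0],"jaw":0},{"offset":[0.16,0,-0.19],"delta_rot":[0,0,0],"jaw":0},{"offset":[0.16,0,-0.22],"delta_rot":[0,0,0],"jaw":0}]'
python3 - <<'E'
from h import *
from rig import get_image
a=get_image("top")["pixels"][85:270,130:350]; cv2.imwrite("pics/w_top.png",cv2.convertScaleAbs(cv2.resize(a,None,fx=3.2,fy=3.2,interpolation=cv2.INTER_CUBIC),alpha=1.5))
a=get_image("scene")["pixels"]; cv2.imwrite("pics/w_scene.png",cv2.resize(a[130:330,130:400],None,fx=2.9,fy=2.9,interpolation=cv2.INTER_CUBIC))
cv2.imwrite("pics/w_wrist.png",get_image("wrist")["pixels"])
E
```

```text
time: 22.82
position: [0.6237, 0.0124, 0.0005]
orientation: [-0.46, -3.105, -0.001]
wrist_force: [-8.7, 2.1, 6.1]
gripper_width: -0.002
time: 24.08
position: [0.4714, 0.0591, 0.2235]
orientation: [0.459, 3.105, 0.004]
wrist_force: [0.2, 0.8, -0.7]
gripper_width: -0.001
```

View pics/w_top.png

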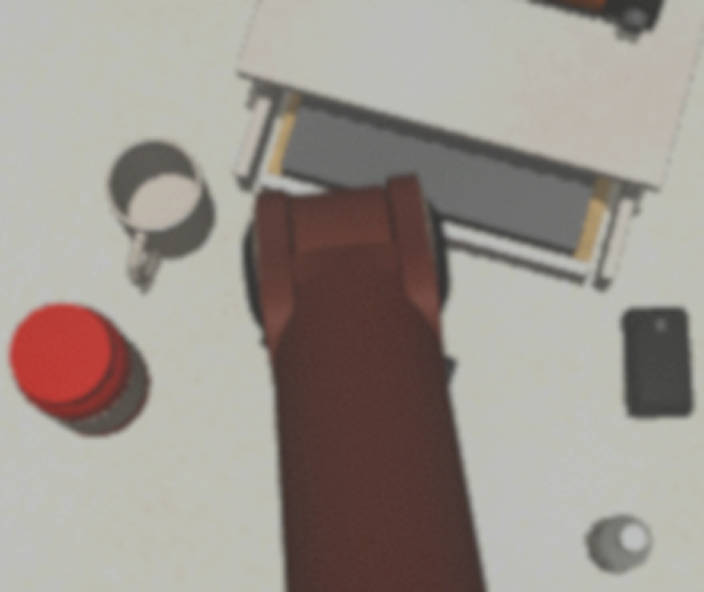

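View pics/w_scene.png

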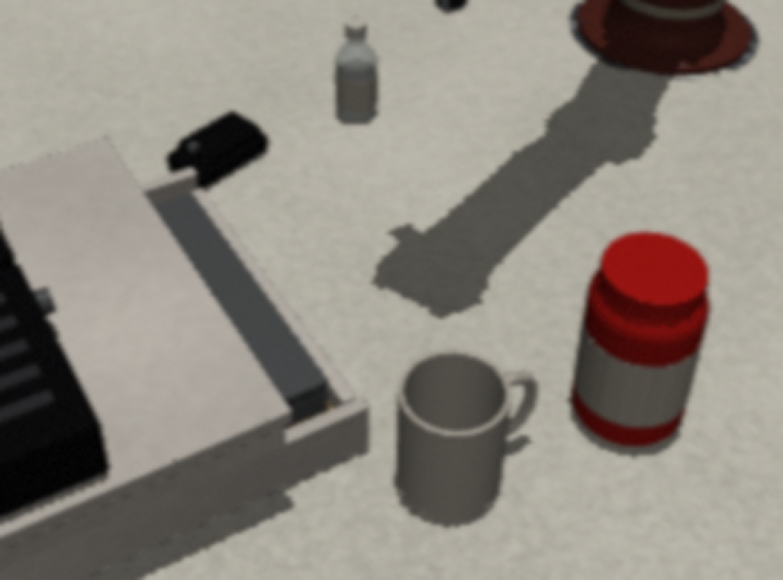

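View pics/w_wrist.png

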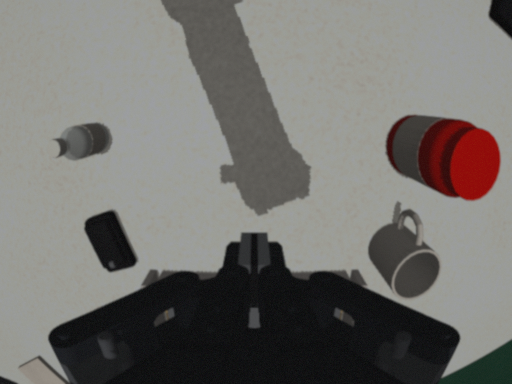

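The panel looks flush with the wall ends: in the top crop, (585,281) runs straight on to the wall end at (603,287). The lid is flat and the bystanders are where they were. The arm is clear, so I'm handing in.

```bash
python3 -c "
from rig import robot; print(robot.job_done())"
```

```text
the job is handed in; nothing more can be done
None
```

I pushed the lid shut from behind along its arc, with shut fingertips. Only then did I push the tray home by its front panel, back off, and hand in at about 24 s. `job_done()` gave no verdict, so the result rests on these checks:

- **Lid:** It looked flat in every view. At the end of the push the fingertip height stopped falling while the force rose from about 1.5 N to 13.6 N, which means the lid was on its stop.
- **Tray:** It moved with 2–3 N, then stopped at about 9 N and didn't move when I pushed a little further. In the top view its front panel is flush with the side-wall ends. I judged that by eye, to about 2 mm.
- **Order and contact:** The tray did not visibly shift while the lid was closing. The fingers touched only the lid's back face and the panel, and the force readings stayed below 15 N.
- **Bystanders:** In the last pictures the mug, canister, bottle and mouse showed no visible change from the start.

**One disagreement:** the fingertips sat about 26 mm above the reported tool point, both in the pictures and when they touched the lid. I allowed for this in the heights I used.

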